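# File a practice-skin board in a lever arch file

### The job

Lift the red lever of the open file so that its rings spring open, and thread the punched practice-skin board over the two posts until it lies flat on the sheets already filed. Then bring the lever back down and press it firmly, but without bending it, onto its stop, and let go, leaving the rings closed with the board filed; leave the ink bottle, salve jar and steel cup where they stand.

Things in the scene. Friction and masses are not known exactly. Their poses are not given: they have to be found in the camera images.
- file_posts (a point): Black A5 lever arch file, open, fixed. Point midway between the tips of its two upright steel posts (6 mm thick, round tips), 55 mm above the table. y runs from post to post (at y = +40 and -40 mm), x over the filed sheets, away from the spine, z up. The sheets' top, where the board must lie, is 40 mm below. A board fully home has its board_grip point at x = 40, y = 0, z = -15 mm here
- lever_hinge (a point): Hub of the steel lever, 12 mm above the table, at x = -42, y = -105 mm in the file's axes; it turns about the file's y. The lever points to the file's +x. At its end a red finger pad, 26 mm long along x, 14 mm wide along y, 12 mm high: with the lever closed its centre is nominally 90 mm out and 24 mm above the hub, but the arm is bent by use: it may stand up to 0.09 rad lower or higher, unmeasured. 20 mm is free under it
- lever (a joint): Angle of the lever hub and the two rings on its rod, rad. 0: closed on a hard stop, rings arched to the post tips and up to 12 mm above them. 0.9: open, on a stop, rings swung to -x clear of the posts, up to 85 mm above the table at x below -35 mm. An over-centre spring holds either end with about 5 N at the pad, up to 10 N part-way, none at 0.45; past that it springs to the other end
- flex (a joint): Springy bend of the lever arm under load, rad: 0 unloaded, negative when the pad is pressed down, positive when lifted; about 0.0023 per newton at the pad (0.2 mm per N). Pressing home firmly: 6 N or more down while the lever is closed on its stop. Over 20 N either way bends it for good. Noisy like all readings
- board_grip (a point): Cream practice-skin board, loose, 110 x 120 x 5 mm (its x, y, z), about 0.2 kg, flat on the table. On its middle stands a black grip bar 12 mm thick (x), 60 mm long (y), 40 mm high; this point is the bar's centre, 25 mm above the board's underside. Two through holes 9 mm wide at x = -40, y = +40 and -40 mm go over the posts, the board's x along the file's x
- ink_bottle: Dark ink bottle standing, 44 mm diameter, 110 mm high, origin under its centre; bystander
- salve_jar: Amber salve jar standing, 60 mm diameter, 50 mm high, origin under its centre; bystander
- steel_cup: Open steel cup standing, 64 mm diameter, 70 mm high, origin under its centre; bystander
There are look-alikes about, which are no part of the job. Of the things that look like the part that bears board_grip, the middle-sized one is meant.

How it is judged:
By the outcome, as a careful person would: the job done as asked, in the order asked, and still so for the second after the job is handed in, with the robot touching nothing.
It also fails if it takes over 64 s, if anything falls off the work surface, if the arm or the gripper's body presses on something with over 40 N, if the wrist force passes 120 N, or if a joint passes its speed limit or range.

### The arm

A 6-joint arm with a two-finger parallel gripper is mounted at the origin on the work surface. World frame = base frame: x ahead of the robot, y to its left, z up, the work surface at z = 0. Lengths are in m, angles in rad, forces in N, time in s.
With the tool pointing down it reaches from about 0.35 to 0.775 m from the base axis. Payload 7.3 kg.
Tool frame: the origin (TCP) lies at the very end of the fingers, on their centre line; the grasp point (between the pads) lies 19 mm behind it; z points along the fingers, y is the direction in which the jaws open and shut (so a half turn about z gives the same grasp; the last joint's range is limited). The gripper opens to 92 mm and grips with 3 to 60 N. Pads are 19 mm wide; open, the fingers measure 130 mm over their backs; the gripper's body (75 mm by 190 mm) begins 47 mm behind the grasp point.
Start: joints at [-1.308, 0.342, 1.524, -0, 1.275, -0.146], TCP at [0.209, -0.482, 0.227] pointing down, gripper open.
Joint ranges: [-2.53, 2.53], [-0.77, 2.02], [0.04, 2.7], [-1, 4.14], [0.28, 2.66], [-3.11, 3.11]. Speed limits (rad/s): [2.57, 2.57, 3.14, 3.14, 3.14, 3.14].

### API

Orientations are given as [roll, pitch, yaw] about the fixed x, y, z axes, in that order (R = Rz(yaw) Ry(pitch) Rx(roll)).
In Python, from cell import observe, read_camera, camera_info, hand_in gives the robot as it stands.
- The arm moves only by the tool jog_arm, never from a script. Its argument "rows" is one flat list of numbers, 5 for each row, row after row: the finger opening in mm, from 0 to 91.8, then the shift along the tool's x, y, z in mm, then the turn about the tool's z in degrees. In form: [gripper, tx, ty, tz, roll, gripper, tx, ty, tz, roll, ...]. A call has 1 to 20 rows; each row shifts and turns the commanded pose from where the row before left it, along the tool's axes as they then stand; what a row does not reach is not made up. A row lasts 1/10 s, in which the tool goes at most 50 mm and 8.59 degrees, less where a joint would pass 70% of its speed; a pose out of reach is approached as far as the arm can. A call with a gripper value outside its range is refused whole. The fingers move at their own pace and stop on an object; "grip_force" is the grip in N (left out, the last holds). Time passes only in rows, so rows that do not move let the fingers close. It gives the time, the measured TCP pose, the force and the opening at its end, in the units of the state.
- observe(): the state, without advancing time (a new reading comes with each control period).
- read_camera(name): name is "scene" or "top" or "wrist"; returns (picture, depth): 384x512x3 uint8, red, green, blue; 384x512 float32, m along the optical axis (not along the pixel's ray), 0 where there is no reading.
- camera_info(name): a dict with "fx", "fy", "cx", "cy" (pixels), "extrinsics" (4x4, takes a point from camera to world coordinates); the wrist camera has in their place "tool_from_camera" (4x4, takes a point from camera to tool coordinates, whose origin is the TCP and whose axes are the flange's). Camera axes: x right, y up, looking along -z (the intrinsics and any distortion apply to the point x, -y, -z); pixel columns grow to the right and rows downward; lengths in m; the calibration is good to about 2 mm. A picture is of the moment at which its call begins: read the wrist's pose just before it. camera_info takes no time and is no camera call.
- hand_in(): hands the job in, once; it reports no verdict.
The state is a dict: "time": time; "qpos": joint angles; "qvel": joint speeds; "joint_efforts": joint torques, N m; "tool_pos": TCP position; "tool_rot": TCP orientation; "contact_force": force on the tool from outside, world axes, zero at the start; "torque": the same for the moment, N m; "opening": finger opening in m.
Only numpy, scipy, OpenCV 4.12 (cv2) and the standard library are available. Lean on these libraries where they do the work, as an engineer would, in place of code of your own. Each camera call takes 0.05 s, during which the arm holds its last target. There are 200 camera calls.

## Working session

There is one attempt and no reset: what is moved stays moved. The work goes in short steps, Python scripts to look and compute and a tool call to move; the robot and the scene stay as the last step left them, time stands still between calls to the robot, and variables do not carry over. Pictures are saved under pics/ and viewed, about 8 in all and at most 12, crops included, and the job is handed in when it is done.

Besides the shell and the picture viewer there is one more tool, called after ">>>" as a command line: name --argument value ..., lists and objects as JSON in quotes. jog_arm: Moves the arm, as the interface text tells. Its arguments: {"type":"object","properties":{"rows":{"type":"array","items":{"type":"number"}},"grip_force":{"type":"number"}},"required":["rows"]}

```bash
mkdir -p pics
cat > h.py <<'E'
import numpy as np, cv2
from cell import observe, read_camera, camera_info
from scipy.spatial.transform import Rotation as R
def T_tool(s):
    T=np.eye(4); T[:3,:3]=R.from_euler('xyz',s['tool_rot']).as_matrix(); T[:3,3]=s['tool_pos']; return T
def grab(name,tag):
    s=observe(); p,d=read_camera(name); i=camera_info(name)
    E=np.array(i['extrinsics']) if name!='wrist' else T_tool(s)@np.array(i['tool_from_camera'])
    v,u=np.mgrid[:384,:512]
    pts=np.stack([(u-i['cx'])/i['fx']*d,-(v-i['cy'])/i['fy']*d,-d],-1)
    W=pts@E[:3,:3].T+E[:3,3]; W[d==0]=np.nan
    np.savez(f'{tag}.npz',p=p,d=d,W=W,E=E); cv2.imwrite(f'pics/{tag}.png',p[...,::-1])
    return p,d,W,E
E
python3 - <<'E'
from h import *
s=observe(); print(s); 
for n in('scene','top'): 
    print({k:v for k,v in camera_info(n).items()}); grab(n,n+'0')
print(camera_info('wrist'))
a=[cv2.imread(f'pics/{n}0.png') for n in('scene','top')]
cv2.imwrite('pics/top0b.png',cv2.resize(a[1],(800,600),interpolation=cv2.INTER_CUBIC))
E
```

```text
{'time': 0.0, 'qpos': array([-1.30799660e+00,  3.42728687e-01,  1.52498741e+00, -1.60879192e-05,
        1.27540273e+00, -1.46030588e-01]), 'qvel': array([-0.00119013,  0.00203615, -0.00120444, -0.00109419,  0.00086159,
       -0.00198054]), 'joint_efforts': array([-9.10841391e-04, -4.31241381e+01, -2.44216347e+01,  7.17427838e-02,
        5.60279202e-02, -1.11832051e-04]), 'tool_pos': array([ 0.20860382, -0.48134619,  0.2260522 ]), 'tool_rot': array([-3.14008049e+00, -2.06855385e-04,  4.08834856e-01]), 'contact_force': array([-0.21210088,  0.10890605, -0.06863642]), 'torque': array([-0.01829613, -0.01158575,  0.02402111]), 'opening': 0.09144705490804013}
{'fx': 383.54149807580035, 'fy': 383.54149807580035, 'cx': 257.4172384864406, 'cy': 187.94727422541095, 'extrinsics': array([[ 0.38267279, -0.79567527,  0.46953424,  1.0043961 ],
       [ 0.92386874,  0.32664752, -0.19941905, -0.27888749],
       [ 0.00530062,  0.51010025,  0.86009862,  0.99788525],
       [ 0.        ,  0.        ,  0.        ,  1.        ]])}
{'fx': 442.6602539001785, 'fy': 442.6602539001785, 'cx': 252.41388794016677, 'cy': 193.23634926127392, 'extrinsics': array([[ 0.00921024,  0.99617445, -0.08690013,  0.36887146],
       [-0.99973698,  0.01099871,  0.02012442, -0.04157237],
       [ 0.02100322,  0.08669192,  0.99601374,  1.47207801],
       [ 0.        ,  0.        ,  0.        ,  1.        ]])}
{'fx': 298.23261651513087, 'fy': 298.23261651513087, 'cx': 252.6335859534405, 'cy': 194.83939773913283, 'tool_from_camera': array([[-7.01667349e-04,  9.55785540e-01,  2.94063783e-01,
         7.98802424e-02],
       [ 9.99999315e-01,  9.46265689e-04, -6.89510938e-04,
        -1.14231420e-03],
       [-9.37287053e-04,  2.94063098e-01, -9.55785549e-01,
        -1.58681522e-01],
       [ 0.00000000e+00,  0.00000000e+00,  0.00000000e+00,
         1.00000000e+00]])}
```

View pics/top0b.png

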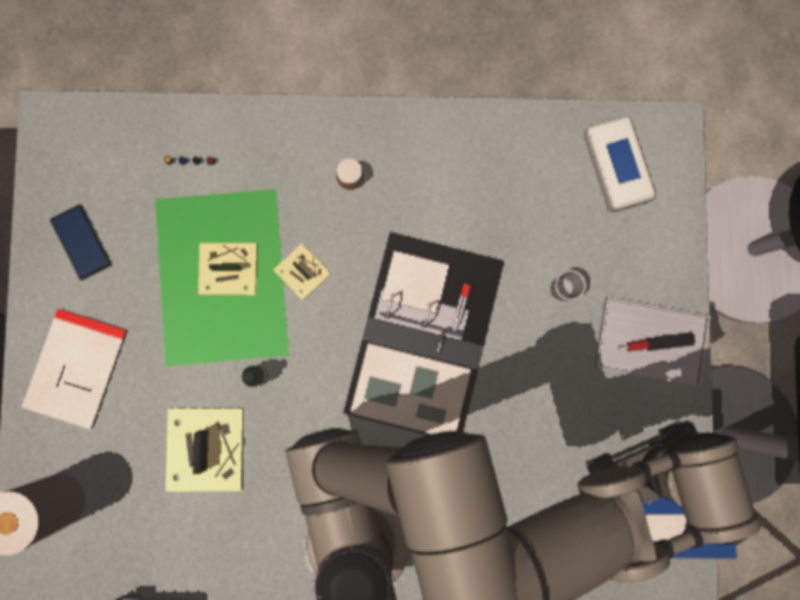

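View pics/scene0.png

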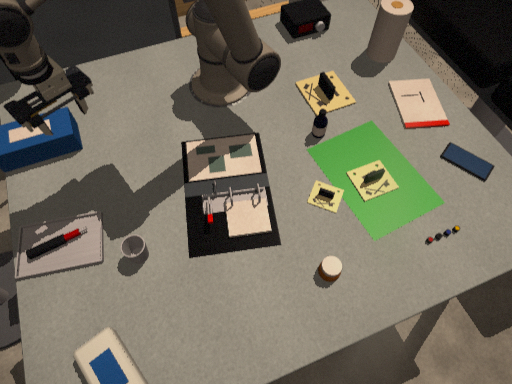

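Candidates for the board in the top view (800×600): large at (204,450), middle on the green mat at (227,268), small at (302,270). The middle one fits, and I'll check it by size and a crop.

Run:
```python
from h import *
t=np.load('top0.npz'); p,W=t['p'],t['W']
hsv=cv2.cvtColor(p,cv2.COLOR_RGB2HSV)
def at(u,v): return np.round(W[int(v*.64),int(u*.64)],3)
for n,q in dict(big=(175,480),mid=(205,288),small=(302,290),bottle=(252,376),jar=(349,172),cup=(570,285),pad=(464,292),sheet=(415,270)).items(): print(n,at(*q),hsv[int(q[1]*.64),int(q[0]*.64)])
m=((hsv[...,0]>18)&(hsv[...,0]<35)&(hsv[...,1]>60)&(hsv[...,2]>120)).astype('uint8')
m=cv2.morphologyEx(m,cv2.MORPH_CLOSE,np.ones((9,9)))
c,_=cv2.findContours(m,cv2.RETR_EXTERNAL,cv2.CHAIN_APPROX_NONE)
for k in c:
    if cv2.contourArea(k)<200: continue
    w=np.array([W[y,x,:2] for x,y in k[:,0]]); w=w[~np.isnan(w[:,0])].astype('f4')
    print(k[:,0].mean(0)/.64,cv2.minAreaRect(w))
# orthographic-ish world positions of high things
def crop(img,u0,v0,u1,v1,s): return cv2.resize(img[v0:v1,u0:u1],None,fx=s,fy=s,interpolation=cv2.INTER_CUBIC)
a=crop(p,118,145,218,205,4); b=crop(p,215,145,325,280,4)
H=max(a.shape[0],b.shape[0]); o=np.zeros((H,a.shape[1],3),'uint8'); o[:a.shape[0]]=a
o2=np.zeros((H,b.shape[1],3),'uint8'); o2[:b.shape[0]]=b
s=np.load('scene0.npz')['p']; 
o[a.shape[0]:a.shape[0]+280]=crop(s,300,140,400,210,4)
cv2.imwrite('pics/c1.png',np.hstack([o,o2])[:600,:800,::-1])
```

```text
big [0.123 0.379 0.007] [ 26  78 166]
mid [0.523 0.331 0.007] [ 25  90 203]
small [0.522 0.126 0.005] [ 22  83 216]
bottle [0.342 0.208 0.11 ] [42 46 55]
jar [0.765 0.028 0.052] [ 12  45 223]
cup [ 0.539 -0.445  0.005] [  8  26 187]
pad [ 0.517 -0.211  0.055] [  1 196 202]
sheet [ 0.568 -0.112  0.008] [ 14  41 229]
[204.20673077 448.68589744] ((0.1869085133075714, 0.321950227022171), (0.1671004593372345, 0.15584705770015717), 0.5568297505378723)
[301.39583333 270.97916667] ((0.5613056421279907, 0.1276010274887085), (0.0946541279554367, 0.082879438996315), 45.383270263671875)
[227.00892857 268.56203008] ((0.5641744136810303, 0.28606754541397095), (0.1087653785943985, 0.12105381488800049), 0.8564555644989014)
```

View pics/c1.png

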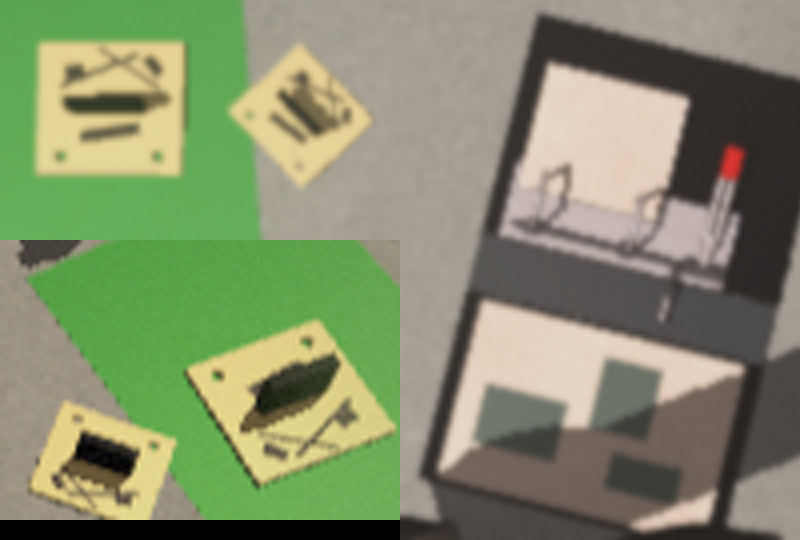

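Middle board (on the mat, 109×121 mm measured, holes toward world −x, yaw ≈ 0.9°) is confirmed. Now I move above the file for a close look.

>>> jog_arm --rows '[91,40,-18,0,0,91,40,-18,0,0,91,40,-18,0,0,91,40,-18,0,0,91,40,-18,0,0,91,40,-18,0,0,91,40,-18,0,0,91,40,-18,0,0,91,40,-18,0,0,91,30,-16,0,0,40,0,0,0,7.1,40,0,0,0,7.1,40,0,0,0,7.1,40,0,0,0,7.1,40,0,0,0,7.0,40,0,0,0,0]'

```text
time: 1.7
tool_pos: [0.4956, -0.1633, 0.2263]
tool_rot: [-3.141, 0.001, -0.21]
contact_force: [-0.3, -0.1, 0.1]
opening: 0.0476
```

Run:
```python
from h import *
s=observe(); print(s['time'],s['tool_pos'],s['tool_rot'],s['contact_force'],s['opening'])
p,d,W,E=grab('wrist','w1')
cv2.imwrite('pics/w1b.png',cv2.resize(p[...,::-1],(800,600),interpolation=cv2.INTER_CUBIC))
```

```text
1.7 [ 0.49564678 -0.16326215  0.2263493 ] [-3.14146601e+00  7.86716914e-04 -2.10035023e-01] [-0.30670751 -0.07370286  0.12704083] 0.04760779425872148
```

View pics/w1b.png

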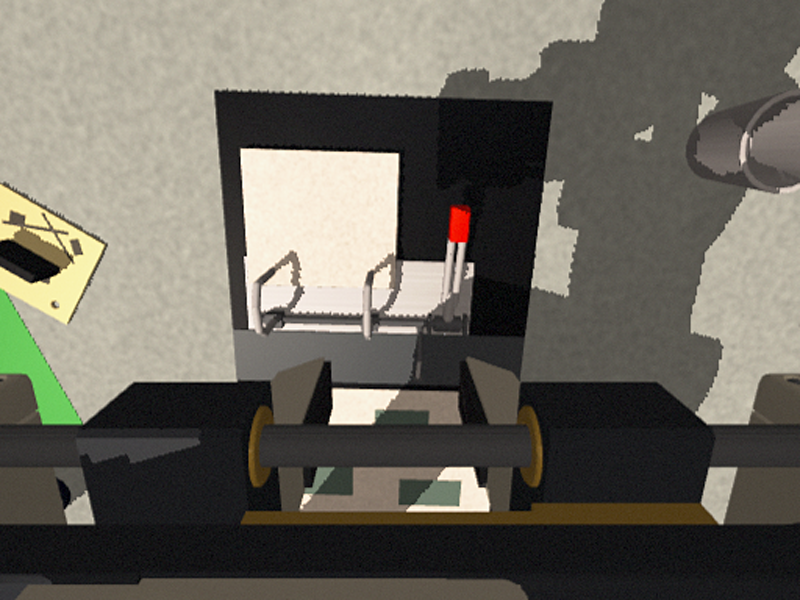

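The view shows the file nearly aligned with the tool: the red pad is at (460,223), the ring/post pairs are near (258–298,255–330) and (365–395,255–330), and the sheet corners are at (240,149) and (398,154).

Run:
```python
from h import *
z=np.load('w1.npz'); p,W=z['p'],z['W']
hsv=cv2.cvtColor(p,cv2.COLOR_RGB2HSV)
red=((hsv[...,0]<8)|(hsv[...,0]>172))&(hsv[...,1]>150)&(hsv[...,2]>80)
red[:, :200]=0
def f(u,v): return np.round(W[int(v*.64),int(u*.64)],4)
print('cover edge',f(225,97),f(545,106)); print('sheet edge',f(246,153),f(394,158),'left edge',f(246,280), 'spineedge',f(240,333),f(520,337))
print('table',f(600,450),f(100,100))
a=W[red]; a=a[~np.isnan(a[:,0])]; print('red n',len(a),'z pct',np.percentile(a[:,2],[5,25,50,75,95]))
t=a[a[:,2]>np.percentile(a[:,2],50)-.004]; 
yaw=-0.2
# yaw from cover far edge: sample edge points
e=[]
for u in range(145,345,5):
    col=p[30:90,u].sum(-1).astype(int); r=30+np.argmin(np.diff(col)); e.append(W[r+2,u,:2])
e=np.array(e); e=e[~np.isnan(e[:,0])]; k=np.polyfit(e[:,1],e[:,0],1); r=e[:,0]-np.polyval(k,e[:,1]); g=abs(r)<.005
k=np.polyfit(e[g,1],e[g,0],1); yaw=-np.arctan(k[0]); print('yaw edge',yaw,g.sum())
c,s=np.cos(yaw),np.sin(yaw); Rf=np.array([[c,s],[-s,c]])
o=np.array([0.5,-0.16])
q=(a[:,:2]-o)@Rf.T; print('red in filedir x,y range',np.percentile(q,[3,50,97],axis=0))
q=(W[...,:2]-o)@Rf.T
reg=np.zeros(W.shape[:2],bool); reg[155:220,158:265]=1
m=reg&(W[...,2]>.025)
for uu in ((158,200),(225,262)):
    for lo,hi in ((.025,.035),(.035,.045),(.045,.052),(.052,.06),(.06,.075)):
        mm=m.copy(); mm[:,:uu[0]]=0; mm[:,uu[1]:]=0; mm&=(W[...,2]>lo)&(W[...,2]<hi)
        v=q[mm]; 
        for side,sel in (('near',v[:,0]<.0),('far',v[:,0]>=.0)):
            if sel.any(): print(uu,lo,side,sel.sum(),np.round(v[sel].mean(0),4),np.round(v[sel].min(0),3),np.round(v[sel].max(0),3))
```

```text
cover edge [ 0.6453 -0.0636  0.0032] [ 0.5895 -0.2976  0.0045]
sheet edge [ 0.6035 -0.0704  0.0155] [ 0.5758 -0.1788  0.0146] left edge [ 0.5068 -0.0373  0.0069] spineedge [ 0.4612 -0.0157  0.0021] [ 0.4073 -0.2547  0.0028]
table [ 0.5195 -0.2034  0.3157] [0.6634 0.0304 0.0012]
red n 306 z pct [0.0445564  0.04790486 0.04857442 0.04932991 0.05016201]
yaw edge -0.14773370673030878 24
red in filedir x,y range [[ 0.01732222 -0.05839945]
 [ 0.0299408  -0.05095276]
 [ 0.0419414  -0.04441611]]
(158, 200) 0.025 near 27 [-0.0245  0.0976] [-0.045  0.094] [-0.     0.103]
(158, 200) 0.025 far 3 [0.0002 0.0972] [0.    0.096] [0.    0.098]
(158, 200) 0.035 near 29 [-0.0259  0.0974] [-0.046  0.094] [-0.     0.102]
(158, 200) 0.035 far 3 [0.0001 0.0969] [0.    0.096] [0.    0.097]
(158, 200) 0.045 near 18 [-0.0248  0.0971] [-0.046  0.094] [-0.     0.101]
(158, 200) 0.045 far 1 [0.0001 0.0958] [0.    0.096] [0.    0.096]
(158, 200) 0.052 near 26 [-0.0167  0.0967] [-0.043  0.094] [-0.   0.1]
(158, 200) 0.052 far 3 [0.0001 0.0966] [0.    0.095] [0.    0.098]
(158, 200) 0.06 near 175 [-0.0188  0.0981] [-0.039  0.094] [-0.     0.103]
(225, 262) 0.025 near 11 [-0.0197  0.0175] [-0.052  0.015] [-0.007  0.02 ]
(225, 262) 0.035 near 10 [-0.0082  0.0167] [-0.01   0.015] [-0.007  0.02 ]
(225, 262) 0.045 near 11 [-0.024   0.0187] [-0.053  0.015] [-0.007  0.022]
(225, 262) 0.052 near 21 [-0.0233  0.0179] [-0.05   0.015] [-0.007  0.023]
(225, 262) 0.06 near 179 [-0.0263  0.0189] [-0.046  0.015] [-0.008  0.023]
```

Run:
```python
from h import *
z=np.load('w1.npz'); p,W=z['p'],z['W']
hsv=cv2.cvtColor(p,cv2.COLOR_RGB2HSV)
red=((hsv[...,0]<8)|(hsv[...,0]>172))&(hsv[...,1]>150)&(hsv[...,2]>80); red[:,:200]=0
o=np.array([0.5,-0.16])
reg=np.zeros(W.shape[:2],bool); reg[155:222,155:265]=1
for yaw in (-.21,-.235):
    c,s=np.cos(yaw),np.sin(yaw); Rf=np.array([[c,s],[-s,c]]); q=(W[...,:2]-o)@Rf.T
    print('yaw',yaw)
    for lo,hi in ((150,205),(220,265)):
        mm=reg&(W[...,2]>.022)&(W[...,2]<.056); mm[:,:lo]=0; mm[:,hi:]=0
        v=q[mm]; xs=np.sort(v[:,0]); mid=(xs[0]+xs[-1])/2
        for n,g in(('ring',v[v[:,0]<mid-.008]),('post',v[v[:,0]>mid+.008])): print(n,len(g),np.round(np.median(g,0),4),np.round(np.percentile(g,[5,95],axis=0),4).tolist())
        mm=reg&(W[...,2]>.058); mm[:,:lo]=0; mm[:,hi:]=0; print('arch y by x',np.round(np.polyfit(q[mm][:,0],q[mm][:,1],1),3), 'zmax',np.percentile(W[mm][:,2],98))
    a=q[red&(W[...,2]>.046)]; x,y=a.T; print('red',np.percentile(a,[2,98],axis=0).round(4).tolist(),'dydx',np.polyfit(x,y,1))
    A=W[red&(W[...,2]>.046)]; print('z slope along x',np.polyfit(x,A[:,2],1))
```

```text
yaw -0.21
ring 51 [-0.0487  0.0961] [[-0.0516, 0.095], [-0.0472, 0.099]]
post 54 [-0.0069  0.0948] [[-0.0098, 0.0938], [-0.0059, 0.0974]]
arch y by x [-0.022  0.096] zmax 0.0675849979555652
ring 11 [-0.052   0.0156] [[-0.0542, 0.0152], [-0.0508, 0.0196]]
post 36 [-0.0088  0.0161] [[-0.0102, 0.0142], [-0.0081, 0.0194]]
arch y by x [-0.03   0.016] zmax 0.06799599680161844
red [[0.0204, -0.056], [0.045, -0.0427]] dydx [-0.01041036 -0.04888442]
z slope along x [0.05448016 0.04690975]
yaw -0.235
ring 51 [-0.0511  0.0949] [[-0.0539, 0.0937], [-0.0496, 0.0978]]
post 54 [-0.0092  0.0946] [[-0.0122, 0.0936], [-0.0083, 0.0972]]
arch y by x [0.003 0.096] zmax 0.0675849979555652
ring 11 [-0.0524  0.0142] [[-0.0547, 0.0139], [-0.0512, 0.0183]]
post 36 [-0.0092  0.0159] [[-0.0106, 0.0139], [-0.0085, 0.0191]]
arch y by x [-0.006  0.016] zmax 0.06799599680161844
red [[0.0215, -0.0551], [0.0462, -0.0417]] dydx [ 0.00718173 -0.04863351]
z slope along x [0.05457182 0.04684013]
```

>>> jog_arm --rows '[40,0,0,0,1.4,40,38.5,0,0,0,40,0,44.5,0,0,40,0,0,40,0,40,0,0,40,0,40,0,0,40,0,40,0,0,40,0,40,0,0,20,0,40,0,0,20,0,40,0,0,0,0]'

```text
time: 2.75
tool_pos: [0.5212, -0.2147, 0.024]
tool_rot: [-3.14, 0.005, -0.233]
contact_force: [0.5, 0.5, -0.1]
opening: 0.0399
```

>>> jog_arm --rows '[5,0,0,0,0,5,0,0,0,0,5,0,0,0,0,5,0,0,0,0,5,0,0,0,0,5,0,0,0,0,5,0,0,0,0]' --grip_force 15

```text
time: 3.45
tool_pos: [0.5236, -0.2164, 0.0274]
tool_rot: [3.14, -0.002, -0.234]
contact_force: [0.6, -5.4, 2.6]
opening: 0.0145
```

Run:
```python
from h import *
p,d,W,E=grab('wrist','w2')
cv2.imwrite('pics/w2b.png',p[100:340,130:400,::-1])
```

```text
(no output)
```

View pics/w2b.png

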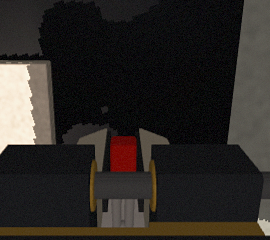

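The pad is gripped (14.5 mm opening, red block between the fingers). I'll lift it along the arc.

>>> jog_arm --rows '[5,-1.7,0.5,-4.3,0,5,-1.7,0.5,-4.4,0,5,-2.1,0,-4.2,0,5,-2.1,0,-4.1,0,5,-2.5,0,-3.9,0,5,-2.5,0,-3.9,0,5,-2.9,0,-3.7,0,5,-2.9,0,-3.6,0]' --grip_force 20

```text
time: 4.3
tool_pos: [0.5058, -0.212, 0.0582]
tool_rot: [-3.141, -0.002, -0.234]
contact_force: [5.5, -1.9, -5.8]
opening: 0.014
```

>>> jog_arm --rows '[5,-3.2,0,-3.4,0,5,-3.3,0,-3.3,0,5,-3.5,0,-3,0,5,-3.6,0,-3,0,5,-3.8,0,-2.6,0,5,-3.9,0,-2.6,0,5,-4,0,-2.3,0,5,-4.1,0,-2.2,0,5,-2.2,0,-1,0]'

```text
time: 5.2
tool_pos: [0.4731, -0.2045, 0.0824]
tool_rot: [-3.141, 0.001, -0.234]
contact_force: [-1.8, 1.8, 4.5]
opening: 0.0137
```

Run:
```python
from h import *
p,d,W,E=grab('scene','s2'); a=cv2.resize(p[140:270,160:300],None,fx=3,fy=3)
p,d,W,E=grab('wrist','w3'); b=cv2.resize(p,(520,390))
cv2.imwrite('pics/c3.png',cv2.resize(np.hstack([a,b])[...,::-1],(800,332)))
```

```text
(no output)
```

View pics/c3.png

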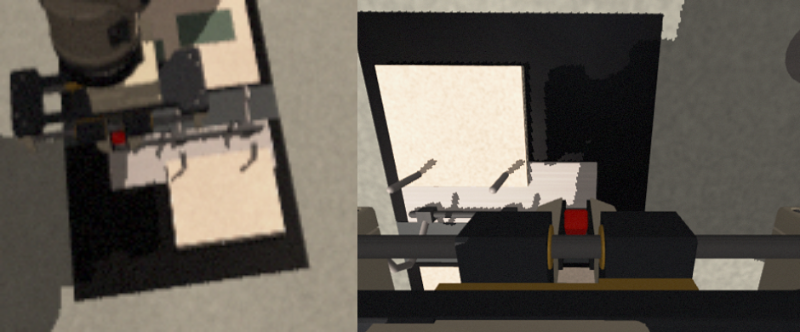

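Rings are open, and the bare posts show at (412,175) and (507,178) in the right panel. I release, raise and turn toward the board.

>>> jog_arm --rows '[50,0,0,0,0,50,0,0,0,0,50,0,0,0,0,50,0,0,0,0,50,0,0,-40,0,50,0,0,-50,0,50,0,0,-48,0,50,0,0,0,-8.5,50,0,0,0,-8.5,50,0,0,0,-8.5,50,0,0,0,-8.5,50,0,0,0,-8.5,50,0,0,0,-8.5,50,0,0,0,-8.5,50,0,0,0,-8.5,50,0,0,0,-8.5,50,0,0,0,-8.5,50,0,0,0,-8.5,50,0,0,0,-8.5,50,0,0,0,-2.2]'

```text
time: 7.3
tool_pos: [0.4741, -0.205, 0.22]
tool_rot: [-3.141, 0.0, 1.59]
contact_force: [0.5, -0.6, 0.4]
opening: 0.0501
```

Run:
```python
from h import *
s=observe(); print(s['time'],s['tool_pos'],s['tool_rot'],s['contact_force'],s['opening'],s['qpos'])
z=np.load('w3.npz'); p,W=z['p'],z['W']
yaw=-.234; c,s_=np.cos(yaw),np.sin(yaw); Rf=np.array([[c,s_],[-s_,c]]); o=np.array([.5,-.16]); q=(W[...,:2]-o)@Rf.T
# posts: bins in frame
m=(W[...,2]>.022)&(W[...,2]<.06)&(q[...,0]>-.025)&(q[...,0]<.01)
for y in (.0955,.016):
    mm=m&(abs(q[...,1]-y)<.012); v=q[mm]; print('post',mm.sum(),np.median(v,0),np.percentile(v,[3,97],axis=0).round(4).tolist(),'z',np.nanmax(W[mm][:,2]))
    for lo in (.025,.035,.045): 
        k=mm&(W[...,2]>lo)&(W[...,2]<lo+.01); print(lo,k.sum(),np.percentile(q[k],[5,50,95],axis=0).round(4).tolist())
```

```text
7.3 [ 0.47412804 -0.20503355  0.22003723] [-3.14143577e+00  5.20483032e-05  1.58991147e+00] [ 0.51700013 -0.55512636  0.4171986 ] 0.05009754061836128 [-5.56523556e-01  3.32234150e-01  1.55784444e+00 -1.35927607e-04
  1.25161733e+00 -5.75596039e-01]
post 320 [-0.01006921  0.09455467] [[-0.0135, 0.0931], [-0.0083, 0.0975]] z 0.0564560217977082
0.025 73 [[-0.013, 0.0932], [-0.0098, 0.0943], [-0.0082, 0.0964]]
0.035 86 [[-0.0129, 0.0931], [-0.0101, 0.0943], [-0.0082, 0.0967]]
0.045 120 [[-0.0133, 0.0934], [-0.0101, 0.0947], [-0.0084, 0.0976]]
post 211 [-0.01009753  0.01515059] [[-0.0131, 0.0135], [-0.0086, 0.0185]] z 0.056357995894193075
0.025 47 [[-0.0124, 0.0135], [-0.0095, 0.0148], [-0.0086, 0.018]]
0.035 51 [[-0.0123, 0.0135], [-0.0098, 0.0146], [-0.0087, 0.0176]]
0.045 88 [[-0.0132, 0.0136], [-0.0103, 0.0154], [-0.0087, 0.0185]]
```

```bash
cat > posts.py <<'E'
from h import *
def posts(tag,zlo=.022):
    z=np.load(tag+'.npz'); W,E=z['W'],z['E']
    yaw=-.234; c,s_=np.cos(yaw),np.sin(yaw); Rf=np.array([[c,s_],[-s_,c]]); o=np.array([.5,-.16]); q=(W[...,:2]-o)@Rf.T
    cam=(E[:2,3]-o)@Rf.T; out=[]
    for y in (.0963,.0165):
        mm=(abs(q[...,0]+.0113)<.009)&(abs(q[...,1]-y)<.009)&(W[...,2]>zlo)&(W[...,2]<.054); v=q[mm].astype(float)
        from scipy.optimize import least_squares
        # visible surface of a cylinder radius 3 mm
        r=least_squares(lambda c:np.hypot(*(v-c).T)-.003,np.median(v,0)+(np.median(v,0)-cam)/np.linalg.norm(np.median(v,0)-cam)*.003,loss='soft_l1',f_scale=.0005)
        print(tag,len(v),'post',r.x.round(4),'rms',np.sqrt((r.fun**2).mean()).round(5)); out.append(r.x)
    return np.array(out)
E
python3 - <<'E'
from posts import *
posts('w3'); grab('wrist','w4'); posts('w4')
E
```

```text
w3 281 post [-0.0113  0.0966] rms 0.00045
w3 170 post [-0.0118  0.0167] rms 0.00033
w4 49 post [-0.0118  0.0967] rms 0.00038
w4 14 post [-0.0124  0.0166] rms 7e-05
```

>>> jog_arm --rows '[50,44,10,0,0,50,44,10,0,0,50,44,10,0,0,50,44,10,0,0,50,44,10,0,0,50,44,10,0,0,50,44,10,0,0,50,44,10,0,0,50,44,10,0,0,50,44,9,0,0,50,52,0,0,0,50,0,0,0,0]'

```text
time: 8.55
tool_pos: [0.565, 0.2922, 0.2192]
tool_rot: [-3.141, -0.002, 1.59]
contact_force: [-0.1, -1.0, -0.1]
opening: 0.0501
```

Run:
```python
from h import *
s=observe(); print(s['time'],s['tool_pos'],s['tool_rot'])
p,d,W,E=grab('wrist','w5'); cv2.imwrite('pics/w5b.png',cv2.resize(p[...,::-1],(800,600)))
hsv=cv2.cvtColor(p,cv2.COLOR_RGB2HSV)
xy=W[...,:2]
m=(W[...,2]>.03)&(W[...,2]<.06)&(abs(xy[...,0]-.564)<.05)&(abs(xy[...,1]-.286)<.06)
a=W[m]; top=a[a[:,2]>.042]; print('bar',cv2.minAreaRect(top[:,:2].astype('f4')),np.median(top[:,2]))
b=(W[...,2]>.001)&(W[...,2]<.014)&(hsv[...,0]>18)&(hsv[...,0]<32)&(hsv[...,1]>50)&(hsv[...,2]>110)&(abs(xy[...,0]-.564)<.075)&(abs(xy[...,1]-.286)<.075)
print('board',cv2.minAreaRect(xy[b].astype('f4')),np.median(W[b][:,2]))
```

```text
8.55 [0.56495015 0.29223946 0.21921872] [-3.14094012e+00 -1.93749625e-03  1.59009161e+00]
bar ((0.566133975982666, 0.28871846199035645), (0.01139483880251646, 0.05900727957487106), 0.8575080633163452) 0.0454684968927834
board ((0.5661309957504272, 0.2870233356952667), (0.1107427179813385, 0.12205222994089127), 0.5539870262145996) 0.00564342457860742
```

View pics/w5b.png

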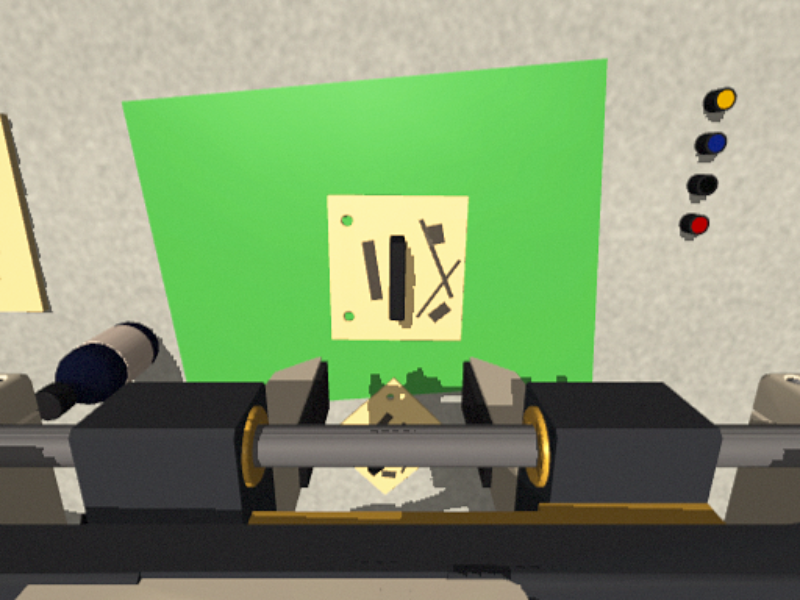

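>>> jog_arm --rows '[50,-4.5,1,30,0,50,0,0,45,0,50,0,0,45,0,50,0,0,45,0,50,0,0,25,0,50,0,0,16,0,50,0,0,0,0,5,0,0,0,0,5,0,0,0,0,5,0,0,0,0,5,0,0,0,0,5,0,0,0,0,5,0,0,0,0,5,0,0,0,0,5,0,0,0,0]' --grip_force 30

```text
time: 10.1
tool_pos: [0.5672, 0.282, 0.0147]
tool_rot: [3.141, -0.0, 1.585]
contact_force: [-2.2, 0.0, 5.3]
opening: 0.0117
```

Run:
```python
from h import *
z=np.load('w5.npz'); p,W,E=z['p'],z['W'],z['E']; i=camera_info('wrist')
g=cv2.cvtColor(p,cv2.COLOR_RGB2HSV)
m=((g[...,0]>36)&(g[...,0]<90)).astype('uint8')
n,l,st,c=cv2.connectedComponentsWithStats(m)
for k in range(1,n):
    if 8<st[k,4]<200 and abs(c[k][0]-222)<12 and 130<c[k][1]<215:
        u,v=c[k]; r=E[:3,:3]@np.array([(u-i['cx'])/i['fx'],-(v-i['cy'])/i['fy'],-1])
        for zz in (.006,.0035): print(c[k],st[k,4],(E[:3,3]+r*(zz-E[2,3])/r[2]).round(4))
s=observe(); print(s['time'],s['tool_pos'],s['tool_rot'],s['contact_force'],s['opening'])
```

```text
[221.83783784 140.91891892] 37 [0.5258 0.3278 0.006 ]
[221.83783784 140.91891892] 37 [0.5255 0.3275 0.0035]
[223.10714286 202.03571429] 28 [0.5265 0.2482 0.006 ]
[223.10714286 202.03571429] 28 [0.5263 0.2473 0.0035]
10.1 [0.56718418 0.28195726 0.01468357] [ 3.14125642e+00 -2.23157543e-05  1.58520949e+00] [-2.23783262  0.02083824  5.31092979] 0.011690513277465914
```

>>> jog_arm --rows '[5,0,0,-15,0,5,0,0,-30,0,5,0,0,-40,0,5,0,0,-35,0,5,0,0,0,0,5,0,0,0,0,5,0,0,0,0]'

```text
time: 10.8
tool_pos: [0.5662, 0.2815, 0.1328]
tool_rot: [-3.139, 0.001, 1.585]
contact_force: [-0.2, -0.5, -1.9]
opening: 0.0117
```

```bash
cat > held.py <<'E'
from h import *
def held(tag):
    s=observe(); T=T_tool(s); p,d,W,E=grab('wrist',tag); i=camera_info('wrist')
    print(s['time'],s['tool_pos'].round(4),s['tool_rot'].round(4),s['contact_force'].round(1),round(s['opening'],4))
    C=(W-T[:3,3])@T[:3,:3]   # tool coords
    g=cv2.cvtColor(p,cv2.COLOR_RGB2HSV)
    b=(g[...,0]>18)&(g[...,0]<33)&(g[...,1]>45)&(abs(C[...,2]-.008)<.015)&(abs(C[...,0])<.09)&(abs(C[...,1])<.08)
    k=C[b]; print('board n',b.sum(),'tool xyz pct',np.percentile(k,[1,50,99],axis=0).round(4).tolist())
    x,y,zz=k.T; A=np.c_[x,y,np.ones(len(x))]; f=np.linalg.lstsq(A,zz,rcond=None)[0]; print('plane z=ax+by+c',f.round(4))
    return p,C,b,f
E
python3 - <<'E'
from held import *
p,C,b,f=held('w6')
# edges: far +x edge line
y0=[];
for yy in np.arange(-.05,.051,.005):
    k=C[b&(abs(C[...,1]-yy)<.0025)]
    if len(k): y0.append((yy,k[:,0].max()))
y0=np.array(y0); print(np.polyfit(y0[:,0],y0[:,1],1),y0[:,1].round(4))
cv2.imwrite('pics/w6b.png',cv2.resize(p[60:360,120:400,::-1],(700,750))[:600])
E
```

```text
10.8 [0.5662 0.2815 0.1328] [-3.1389e+00  1.0000e-03  1.5852e+00] [-0.2 -0.5 -1.9] 0.0117
board n 17894 tool xyz pct [[-0.0014, -0.0543, 0.0074], [0.0388, -0.0011, 0.009], [0.0659, 0.0537, 0.0104]]
plane z=ax+by+c [ 0.0038 -0.0002  0.0088]
[-0.00067007  0.06602475] [0.0661 0.0661 0.066  0.066  0.066  0.0661 0.066  0.0661 0.066  0.0661
 0.066  0.066  0.066  0.066  0.066  0.066  0.0661 0.066  0.066  0.066
 0.066 ]
```

View pics/w6b.png

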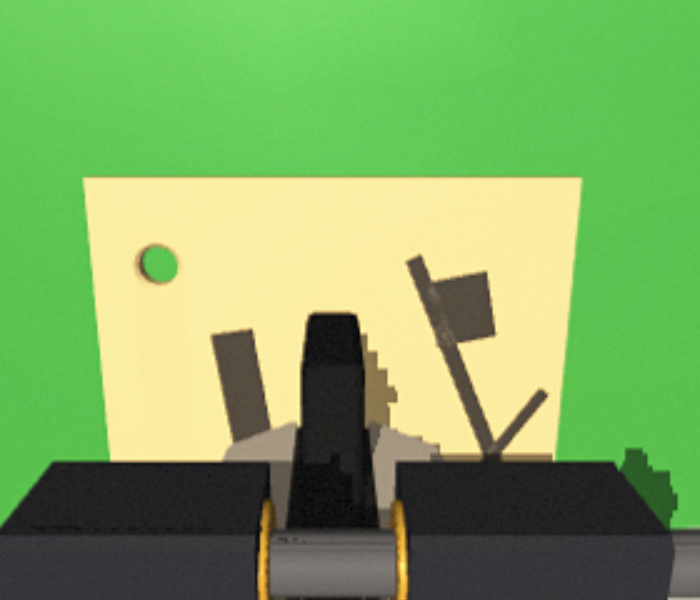

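>>> jog_arm --rows '[5,0,0,-10,7.25,5,0,0,-10,7.25,5,-20,3.5,0,0,5,-32,5.5,0,0,5,-32,5.5,0,0,5,-32,5.5,0,0,5,-32,5.5,0,0,5,-32,5.5,0,0,5,-32,5.5,0,0,5,-32,5.5,0,0,5,-32,5.5,0,0,5,-32,5.5,0,0,5,-32,5.5,0,0,5,-32,5.5,0,0,5,-22,4,0,0,5,0,0,0,0,5,0,0,0,0,5,0,0,0,0,5,0,0,0,0]'

```text
time: 12.75
tool_pos: [0.54, -0.1159, 0.1539]
tool_rot: [-3.141, -0.0, 1.333]
contact_force: [-1.4, -0.5, -1.5]
opening: 0.0118
```

Run:
```python
from held import *
p,C,b,f=held('w7'); i=camera_info('wrist'); M=np.array(i['tool_from_camera'])
for t in ('w6','w7'):
    p=np.load(t+'.npz')['p']
    # hole: enclosed non-cream blob in board
    g=cv2.cvtColor(p,cv2.COLOR_RGB2HSV); cream=((g[...,0]>15)&(g[...,0]<35)&(g[...,1]>40)&(g[...,2]>120)).astype('uint8')
    n,l,st,c=cv2.connectedComponentsWithStats(1-cream)
    for k in range(1,n):
        if 60<st[k,4]<600 and 160<c[k][0]<210 and 130<c[k][1]<210:
            u,v=c[k]; r=M[:3,:3]@np.array([(u-i['cx'])/i['fx'],-(v-i['cy'])/i['fy'],-1])
            print(t,c[k],st[k,2:],[ (M[:3,3]+r*(zz-M[2,3])/r[2]).round(4).tolist() for zz in(.0088,.0113)])
cv2.imwrite('pics/w7b.png',cv2.resize(np.load('w7.npz')['p'][...,::-1],(800,600)))
```

```text
12.75 [ 0.54   -0.1159  0.1539] [-3.1408e+00 -2.0000e-04  1.3335e+00] [-1.4 -0.5 -1.5] 0.0118
board n 17996 tool xyz pct [[-0.0014, -0.0546, 0.0074], [0.0391, -0.0008, 0.009], [0.0659, 0.0535, 0.0107]]
plane z=ax+by+c [ 0.0045 -0.0003  0.0088]
w6 [183.0872093  165.26162791] [ 15  15 172] [[0.0467, -0.0401, 0.0088], [0.0462, -0.0407, 0.0113]]
w7 [182.93939394 165.32121212] [ 15  14 165] [[0.0467, -0.0402, 0.0088], [0.0462, -0.0408, 0.0113]]
```

View pics/w7b.png

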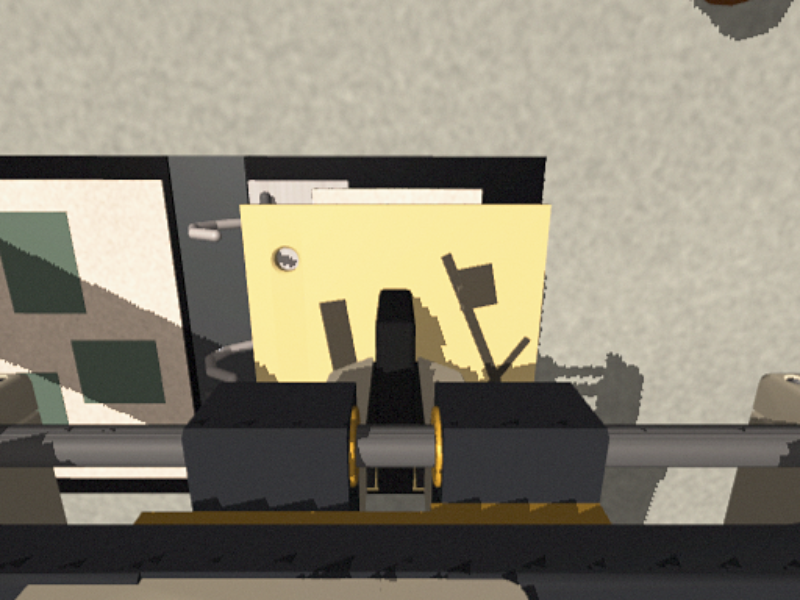

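>>> jog_arm --rows '[5,-1.5,0,20,0,5,0,0,15,0,5,0,0,0,0,5,0,0,0,0]'

```text
time: 13.2
tool_pos: [0.5399, -0.118, 0.1195]
tool_rot: [-3.142, 0.0, 1.333]
contact_force: [-0.5, 0.2, 0.0]
opening: 0.0117
```

>>> jog_arm --rows '[5,0,0,0,0]'

```text
time: 13.3
tool_pos: [0.5403, -0.1184, 0.1202]
tool_rot: [3.14, 0.0, 1.333]
contact_force: [0.1, 0.0, -0.4]
opening: 0.012
```

>>> jog_arm --rows '[5,0,0,0,0]'

```text
time: 13.4
tool_pos: [0.5402, -0.1185, 0.1201]
tool_rot: [3.14, 0.0, 1.332]
contact_force: [-0.2, -0.3, -1.0]
opening: 0.012
```

Run:
```python
from held import *
for k in range(2):
    s=observe(); print(s['tool_pos'].round(4)); grab('wrist','w8')
p=np.load('w8.npz')['p']
cv2.imwrite('pics/w8b.png',cv2.resize(p[110:250,150:370,::-1],None,fx=3.6,fy=3.6,interpolation=cv2.INTER_CUBIC))
```

```text
[ 0.5402 -0.1185  0.1201]
[ 0.5401 -0.1185  0.12  ]
```

View pics/w8b.png

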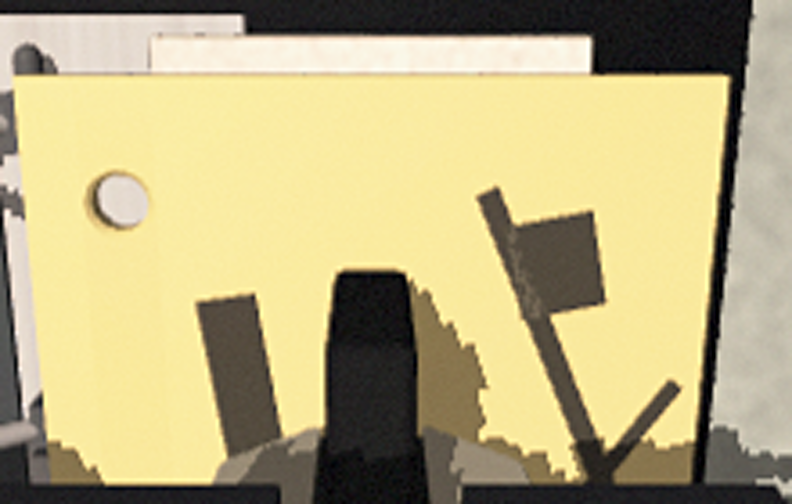

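>>> jog_arm --rows '[5,0.4,-0.9,20,0,5,0,0,20,0,5,0,0,4,0,5,0,0,0,0,5,0,0,0,0]'

```text
time: 14.0
tool_pos: [0.5395, -0.1181, 0.0761]
tool_rot: [3.14, 0.0, 1.332]
contact_force: [-0.1, -0.0, -2.1]
opening: 0.0118
```

>>> jog_arm --rows '[5,0,0,3,0,5,0,0,3,0,5,0,0,3,0,5,0,0,0,0]'

```text
time: 14.4
tool_pos: [0.5386, -0.1178, 0.0658]
tool_rot: [-3.141, -0.0, 1.332]
contact_force: [0.3, -0.7, -1.1]
opening: 0.0118
```

>>> jog_arm --rows '[5,0,0,4,0,5,0,0,4,0,5,0,0,4,0,5,0,0,0,0]'

```text
time: 14.8
tool_pos: [0.5384, -0.1177, 0.0534]
tool_rot: [-3.14, -0.0, 1.332]
contact_force: [0.1, -0.5, -2.2]
opening: 0.0117
```

Run:
```python
from held import *
p,C,b,f=held('w9'); i=camera_info('wrist')
h=C[155:178,172:196]; print(np.round(h[...,2][::3,::3]*1000))
g=p[155:178,172:196].astype(int).sum(-1); print(g[::2,::2])
```

```text
14.8 [ 0.5384 -0.1177  0.0534] [-3.1402e+00 -1.0000e-04  1.3321e+00] [ 0.1 -0.5 -2.2] 0.0117
board n 17964 tool xyz pct [[-0.0014, -0.0546, 0.0073], [0.0391, -0.0014, 0.009], [0.0659, 0.0535, 0.0107]]
plane z=ax+by+c [ 0.0051 -0.0003  0.0087]
[[ 8.  9.  9.  8.  9.  9.  9. 10.]
 [ 9.  8. 10.  9. 10.  9.  9.  9.]
 [ 7. 11. 38. 38.  5. 10.  9. 10.]
 [ 9. 10. -0. -0.  2.  6. 11.  8.]
 [ 9. 10. -2. -3. -1.  3. 12.  9.]
 [ 9. 10. -2. -2. -1.  4.  9.  9.]
 [10. 10. -0.  0.  0. nan  9.  9.]
 [ 9.  8.  8.  9.  9.  9.  9.  9.]]
[[654 649 649 651 654 649 650 651 651 643 649 654]
 [654 647 657 658 565 533 572 653 648 646 648 656]
 [643 655 571 343 634 412 344 424 595 654 648 657]
 [653 590 363 695 727 408 357 295 319 608 653 655]
 [654 457 196 735 467 327 301 252 210 446 649 654]
 [655 456 173 593 577 508 322 209 198 200 638 652]
 [657 487 535 663 665 579 431 217 184 184 456 653]
 [653 531 579 667 702 576 444 212 184 340 302 663]
 [650 642 501 576 577 506 368 204 330 309 330 659]
 [656 647 617 469 429 347 308 305 298 327 312 284]
 [649 643 652 644 599 600 662 289 631 328 663 659]
 [654 648 648 646 646 644 649 651 666 304 278 658]]
```

The post tip now stands through the hole (depth 11 mm above the board), so the threading works. Continuing down.

>>> jog_arm --rows '[5,0,0,4,0,5,0,0,4,0,5,0,0,4,0,5,0,0,4,0,5,0,0,4,0,5,0,0,2,0,5,0,0,0,0]'

```text
time: 15.55
tool_pos: [0.5387, -0.1178, 0.0318]
tool_rot: [-3.141, 0.0, 1.332]
contact_force: [0.6, -0.3, -1.1]
opening: 0.012
```

>>> jog_arm --rows '[5,0,0,1,0,5,0,0,1,0,5,0,0,0.5,0,5,0,0,0,0]'

```text
time: 15.95
tool_pos: [0.5389, -0.1179, 0.0297]
tool_rot: [3.142, 0.0, 1.332]
contact_force: [-0.0, 0.8, -0.6]
opening: 0.0113
```

>>> jog_arm --rows '[5,0,0,0.7,0,5,0,0,0.7,0,5,0,0,0,0]'

```text
time: 16.25
tool_pos: [0.539, -0.1179, 0.0296]
tool_rot: [3.141, 0.0, 1.332]
contact_force: [-3.5, 0.7, 9.8]
opening: 0.0115
```

>>> jog_arm --rows '[5,0,0,0.5,0,5,0,0,0.5,0,5,0,0,0,0]'

```text
time: 16.55
tool_pos: [0.539, -0.1179, 0.0296]
tool_rot: [3.14, 0.0, 1.332]
contact_force: [-5.9, 2.9, 18.3]
opening: 0.012
```

Seated: contact at z = 0.0296 (expected ≈ 0.029). I release, raise and turn back.

>>> jog_arm --rows '[45,0,0,-1,0,45,0,0,0,0,45,0,0,0,0,45,0,0,0,0,45,0,0,-10,0,45,0,0,-30,0,45,0,0,-45,0,45,0,0,-45,0,45,0,0,-45,0,45,0,0,-15,0]'

```text
time: 17.55
tool_pos: [0.5407, -0.1184, 0.2242]
tool_rot: [3.133, 0.001, 1.332]
contact_force: [-0.5, 0.3, -0.3]
opening: 0.045
```

>>> jog_arm --rows '[45,0,0,0,8.5,45,0,0,0,8.5,45,0,0,0,8.5,45,0,0,0,8.5,45,0,0,0,8.5,45,0,0,0,8.5,45,0,0,0,8.5,45,0,0,0,8.5,45,0,0,0,8.5,45,0,0,0,8.5,45,0,0,0,4.9,45,0,0,0,0,45,0,0,0,0]'

```text
time: 18.85
tool_pos: [0.5389, -0.1178, 0.2187]
tool_rot: [3.142, -0.0, -0.234]
contact_force: [0.2, 0.2, -0.2]
opening: 0.0453
```

Run:
```python
from posts import *
s=observe(); print(s['time'],s['tool_pos'].round(4),s['tool_rot'].round(4),s['contact_force'])
p,d,W,E=grab('wrist','w10'); cv2.imwrite('pics/w10b.png',cv2.resize(p[...,::-1],(800,600)))
hsv=cv2.cvtColor(p,cv2.COLOR_RGB2HSV)
red=((hsv[...,0]<8)|(hsv[...,0]>172))&(hsv[...,1]>150)&(hsv[...,2]>80)&(W[...,2]>.05)
yaw=-.239; c,s_=np.cos(yaw),np.sin(yaw); Rf=np.array([[c,s_],[-s_,c]]); o=np.array([.5,-.16]); q=(W[...,:2]-o)@Rf.T
print('pad',red.sum(),np.percentile(q[red],[3,50,97],axis=0).round(4).tolist(),np.percentile(W[red][:,2],[3,50,97]))
b=(hsv[...,0]>18)&(hsv[...,0]<33)&(hsv[...,1]>45)&(W[...,2]>.01)&(W[...,2]<.03)&(abs(q[...,0]-.028)<.08)&(abs(q[...,1]-.056)<.08)
A=np.c_[q[b],np.ones(b.sum())]; print('board plane',np.linalg.lstsq(A,W[b][:,2],rcond=None)[0].round(4),cv2.minAreaRect(q[b].astype('f4')))
```

```text
18.85 [ 0.5389 -0.1178  0.2187] [ 3.1415e+00 -3.0000e-04 -2.3450e-01] [ 0.15337257  0.15332215 -0.23242293]
pad 258 [[-0.0279, -0.054], [-0.0179, -0.0445], [0.0636, 0.0201]] [0.09457679 0.11069817 0.29003996]
board plane [ 0.0011 -0.0004  0.0206] ((0.02762126363813877, 0.05607965216040611), (0.11049600690603256, 0.12013749778270721), 0.23971401154994965)
```

View pics/w10b.png

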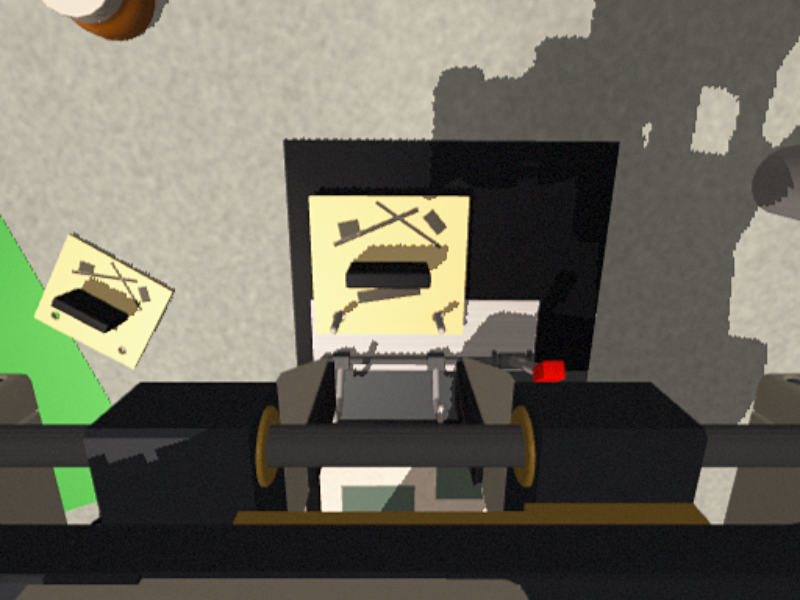

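The board lies flat (plane z = 0.0206, tilt ≈ 0, centre within 1 mm), with the posts standing through both holes at about (337,320) and (440,320). The lever pad is at (548,372). Next I re-grip it.

>>> jog_arm --rows '[45,-22,50,0,0,45,-22,50,0,0,45,0,0,40,0,45,0,0,40,0,45,0,0,36,0,45,0,0,20,0,45,0,0,0,0]'

```text
time: 19.6
tool_pos: [0.4765, -0.1965, 0.0798]
tool_rot: [-3.14, 0.006, -0.236]
contact_force: [0.4, -0.0, 1.0]
opening: 0.0451
```

>>> jog_arm --rows '[5,0,0,0,0,5,0,0,0,0,5,0,0,0,0,5,0,0,0,0,5,0,0,0,0,5,0,0,0,0,5,0,0,0,0]' --grip_force 20

```text
time: 20.3
tool_pos: [0.4788, -0.2044, 0.0846]
tool_rot: [3.13, -0.006, -0.236]
contact_force: [-8.8, -27.8, -0.7]
opening: 0.0134
```

The two rows were truncated by the 50 mm limit, leaving about 8 mm of lateral offset. I relieve that sideways load first.

>>> jog_arm --rows '[5,0,3,0,0,5,0,3,0,0,5,0,2,0,0,5,0,0,0,0]'

```text
time: 20.7
tool_pos: [0.4775, -0.2056, 0.0836]
tool_rot: [3.141, -0.003, -0.237]
contact_force: [1.5, -1.4, 6.2]
opening: 0.0136
```

>>> jog_arm --rows '[35,0,0,0,0,35,0,0,0,0,35,0,0,0,0,35,-5,0,0,0,35,-4,0,0,0,35,0,0,0,0,5,0,0,0,0,5,0,0,0,0,5,0,0,0,0,5,0,0,0,0,5,0,0,0,0,5,0,0,0,0]'

```text
time: 21.9
tool_pos: [0.4677, -0.2031, 0.0823]
tool_rot: [3.142, -0.0, -0.237]
contact_force: [-0.4, -0.6, 0.8]
opening: 0.0138
```

>>> jog_arm --rows '[5,4.3,0,1.8,0,5,4.3,0,1.8,0,5,4,0,2.2,0,5,4.1,0,2.3,0,5,3.9,0,2.6,0,5,3.8,0,2.6,0,5,3.6,0,3,0,5,3.5,0,3,0,5,3.3,0,3.3,0]'

```text
time: 22.8
tool_pos: [0.5019, -0.2114, 0.0604]
tool_rot: [3.141, -0.001, -0.237]
contact_force: [-0.5, 1.6, 6.4]
opening: 0.0137
```

>>> jog_arm --rows '[5,3.2,0,3.4,0,5,2.9,0,3.6,0,5,2.9,0,3.7,0,5,2.5,0,3.9,0,5,2.5,0,3.9,0,5,2.1,0,4.1,0,5,2.1,0,4.2,0,5,1.7,0,4.3,0]'

```text
time: 23.6
tool_pos: [0.5225, -0.2165, 0.0282]
tool_rot: [3.141, -0.003, -0.237]
contact_force: [7.8, 0.7, -1.5]
opening: 0.0135
```

>>> jog_arm --rows '[40,0,0,0,0,40,0,0,0,0,40,0,0,0,0,40,0,0,0,0,40,0,0,-25,0,40,0,0,-35,0,0,0,0,-10,0,0,0,0,0,0,0,0,0,0,0,0,0,0,0,0,0,0,0,0,0,0,0,0,0,0]'

```text
time: 24.8
tool_pos: [0.5204, -0.2157, 0.0977]
tool_rot: [-3.141, 0.002, -0.237]
contact_force: [-0.3, 0.3, -0.9]
opening: 0.0009
```

```bash
cat > pad.py <<'E'
from h import *
import sys
s=observe(); T=T_tool(s); print(s['time'],s['tool_pos'].round(4),s['tool_rot'].round(4),s['contact_force'].round(2),s['opening'])
p,d,W,E=grab('wrist',sys.argv[1]); C=(W-T[:3,3])@T[:3,:3]
hsv=cv2.cvtColor(p,cv2.COLOR_RGB2HSV)
red=((hsv[...,0]<8)|(hsv[...,0]>172))&(hsv[...,1]>150)&(hsv[...,2]>80)&(W[...,2]>.03)&(W[...,2]<.12)&(abs(C[...,1])<.05)
print('pad tool',red.sum(),np.percentile(C[red],[3,50,97],axis=0).round(4).tolist(),'z',np.percentile(W[red][:,2],[3,25,50,75,97]).round(4))
E
python3 pad.py w11
```

```text
24.8 [ 0.5204 -0.2157  0.0977] [-3.1412e+00  1.5000e-03 -2.3700e-01] [-0.25  0.28 -0.92] 0.0008879055455233322
pad tool 626 [[-0.0104, -0.0073, 0.0475], [0.0032, -0.0006, 0.0491], [0.0141, 0.0053, 0.0541]] z [0.0436 0.0479 0.0486 0.0492 0.0502]
```

The pad top is back at z 0.0486, the same as when closed at the start. Now pressing with closed fingers.

>>> jog_arm --rows '[0,2,0,25,0,0,0,0,18,0,0,0,0,3,0,0,0,0,1,0,0,0,0,1,0,0,0,0,0,0]'

```text
time: 25.45
tool_pos: [0.5232, -0.2167, 0.0514]
tool_rot: [3.141, -0.001, -0.237]
contact_force: [0.4, -1.0, -0.1]
opening: 0.0006
```

>>> jog_arm --rows '[0,0,0,0.8,0,0,0,0,0,0]'

```text
time: 25.65
tool_pos: [0.5229, -0.2165, 0.0502]
tool_rot: [3.141, -0.001, -0.237]
contact_force: [-0.7, 0.7, 0.5]
opening: 0.0
```

>>> jog_arm --rows '[0,0,0,0.8,0,0,0,0,0,0]'

```text
time: 25.85
tool_pos: [0.5229, -0.2165, 0.0492]
tool_rot: [3.141, -0.001, -0.237]
contact_force: [0.8, -0.3, 0.0]
opening: 0.0006
```

>>> jog_arm --rows '[0,0,0,0.8,0,0,0,0,0,0]'

```text
time: 26.05
tool_pos: [0.5231, -0.2165, 0.0485]
tool_rot: [3.141, -0.001, -0.237]
contact_force: [-0.6, -0.5, 2.4]
opening: 0.0003
```

>>> jog_arm --rows '[0,0,0,0.8,0,0,0,0,0,0]'

```text
time: 26.25
tool_pos: [0.5232, -0.2166, 0.0478]
tool_rot: [3.141, -0.001, -0.237]
contact_force: [0.8, 0.4, 4.1]
opening: 0.0003
```

>>> jog_arm --rows '[0,0,0,0.6,0,0,0,0,0,0]'

```text
time: 26.45
tool_pos: [0.5233, -0.2167, 0.0474]
tool_rot: [3.141, -0.002, -0.237]
contact_force: [0.5, -0.8, 6.3]
opening: 0.0005
```

>>> jog_arm --rows '[0,0,0,0.8,0,0,0,0,0,0]'

```text
time: 26.65
tool_pos: [0.5235, -0.2167, 0.0468]
tool_rot: [3.141, -0.002, -0.237]
contact_force: [0.9, 0.1, 8.0]
opening: 0.0005
```

>>> jog_arm --rows '[0,0,0,0.8,0,0,0,0,0,0]'

```text
time: 26.85
tool_pos: [0.5236, -0.2168, 0.0462]
tool_rot: [3.141, -0.003, -0.237]
contact_force: [1.0, 0.6, 9.4]
opening: 0.0003
```

>>> jog_arm --rows '[0,0,0,0,0,0,0,0,0,0,0,0,0,0,0]'

```text
time: 27.15
tool_pos: [0.5236, -0.2168, 0.0463]
tool_rot: [3.141, -0.003, -0.237]
contact_force: [0.2, 1.0, 9.9]
opening: 0.0003
```

>>> jog_arm --rows '[0,0,0,0.8,0,0,0,0,0,0,0,0,0,0,0,0,0,0,0,0]'

```text
time: 27.55
tool_pos: [0.5238, -0.2168, 0.0458]
tool_rot: [3.141, -0.003, -0.237]
contact_force: [-0.1, -0.1, 11.3]
opening: 0.0006
```

>>> jog_arm --rows '[0,0,0,-4,0,0,0,0,-10,0,0,0,0,-30,0,0,0,0,-45,0,0,0,0,-45,0,0,0,0,-40,0,0,0,0,0,0,0,0,0,0,0,0,0,0,0,0]'

```text
time: 28.45
tool_pos: [0.5219, -0.2159, 0.217]
tool_rot: [-3.141, 0.003, -0.237]
contact_force: [0.1, -0.4, -1.2]
opening: 0.0004
```

```bash
python3 pad.py w12
python3 - <<'E'
from h import *
p,d,W,E=grab('scene','s3'); a=cv2.resize(p[130:290,110:370],(780,480),interpolation=cv2.INTER_CUBIC); cv2.imwrite('pics/s3b.png',a[...,::-1])
z=np.load('w12.npz'); p,W=z['p'],z['W']; hsv=cv2.cvtColor(p,cv2.COLOR_RGB2HSV)
yaw=-.239; c,s_=np.cos(yaw),np.sin(yaw); q=(W[...,:2]-[.5,-.16])@np.array([[c,s_],[-s_,c]]).T
b=(hsv[...,0]>18)&(hsv[...,0]<33)&(hsv[...,1]>45)&(W[...,2]>.01)&(W[...,2]<.03)&(abs(q[...,0]-.028)<.08)&(abs(q[...,1]-.056)<.08)
print('board z',np.median(W[b][:,2]),cv2.minAreaRect(q[b].astype('f4')))
for y in(.0966,.0167):
    m=(abs(q[...,1]-y)<.008)&(W[...,2]>.057)&(W[...,2]<.12); print('ring',m.sum(),np.percentile(q[m][:,0],[3,97]).round(4),W[m][:,2].max())
E
```

```text
28.45 [ 0.5219 -0.2159  0.217 ] [-3.1408e+00  3.0000e-03 -2.3700e-01] [ 0.13 -0.42 -1.2 ] 0.00043755162305021277
pad tool 303 [[-0.0121, -0.0072, 0.1667], [0.0014, -0.0004, 0.1684], [0.0132, 0.0064, 0.1741]] z [0.0429 0.0477 0.0486 0.0492 0.0503]
board z 0.020484268265361982 ((0.028017479926347733, 0.056324303150177), (0.12064328044652939, 0.11019294708967209), 89.94801330566406)
ring 188 [-0.047  -0.0099] 0.06822978161206006
ring 150 [-0.0403 -0.0097] 0.06892056778956462
```

View pics/s3b.png

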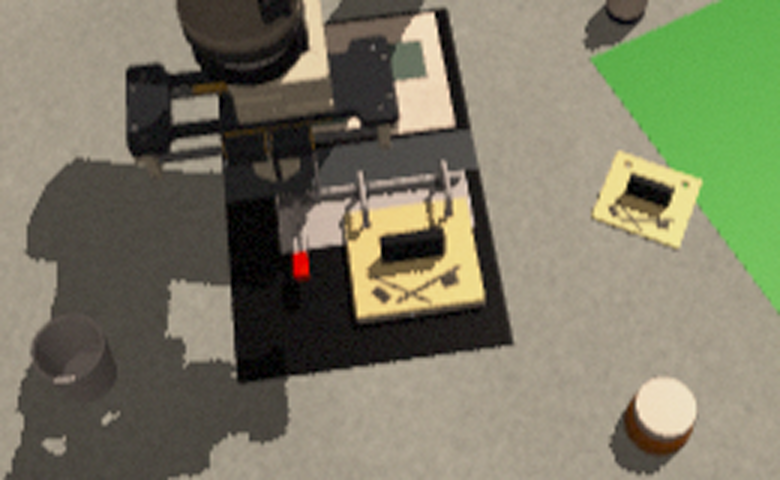

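The board is filed under the closed rings at (358,200) and (443,185), the lever pad is down at (300,265), and the bystanders are where they were. Handing in.

```bash
python3 -c "from cell import hand_in; print(hand_in())"
```

```text
the job is handed in; nothing more can be done
None
```

The board is filed, the rings are closed, and I handed the job in at about 28.5 s of the 64 s allowed.

- **What I did:** I lifted the lever until the rings sprang open. I threaded the middle-sized board (110 × 120 mm) over both posts until it met the sheets. I brought the lever back down along its arc, pressed it with closed fingers to about 11 N (between the 6 N needed and the 20 N limit), and let go.
- **Last checks:**
  - The board lies flat. Its top is at z = 20.5 mm, where 20 mm was expected, and its centre is within about 1 mm of home.
  - The rings reach from the rod to the posts, 68 mm high.
  - The pad top is at 48.6 mm, the same as before I started, so the lever shows no lasting bend.
  - The jar and cup looked unmoved in the last picture. The bottle is only partly in frame there, and I did not re-measure any of the three.
- **What went wrong:** When I went to grip the lever the second time, two moves were cut short by the per-row limit. The grip then pulled sideways on the pad with about 28 N. I eased that off, re-gripped on centre and carried on. That load was across the lever, not in its bending direction.

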